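Shut the gas-flush cabinet and hold its flush slide at the set marker

ROBOT

A 7-joint arm with a two-finger parallel gripper is mounted at the origin on the work surface. World frame = base frame: x ahead of the robot, y to its left, z up, the work surface at z = 0. Lengths are in m, angles in rad, forces in N, time in s.
With the tool pointing down it reaches from about 0.4 to 0.85 m from the base axis. Payload 10.4 kg.
Tool frame: the origin (TCP) lies midway between the tips of the shut fingers; the grasp point (between the pads) lies 19 mm behind it; z points along the fingers, y is the line along which they close (so a half turn about z gives the same grasp; the last joint's range is limited). The gripper opens to 87 mm and grips with 3 to 60 N. Pads are 19 mm wide; open, the fingers measure 117 mm over their backs; the gripper's body (75 mm by 190 mm) begins 51 mm behind the grasp point.
Start: joints at [1.173, 0.332, -0.065, 1.46, 0.022, 1.35, -0.088], TCP at [0.229, -0.582, 0.223] pointing down, gripper open.
Joint ranges: [-2.6, 2.6], [-0.5, 2.12], [-1.47, 1.34], [0.16, 2.42], [-1.27, 4.41], [0.06, 2.06], [-2.6, 2.6]. Speed limits (rad/s): [2.22, 2.22, 2.79, 2.79, 3.14, 3.14, 3.14].

INTERFACE

Orientations are given as a unit quaternion [x, y, z, w].
In Python, from bench import r gives the robot as it stands.
- The arm moves only by the tool arm_command, never from a script. Its argument "moves" is one flat list of numbers, 4 for each row, row after row: the shift along the tool's x, y, z in cm, then the turn about the tool's z in degrees. A call has 1 to 12 rows; each row shifts and turns the commanded pose from where the row before left it, along the tool's axes as they then stand; what a row does not reach is not made up. A row lasts 1/12 s, in which the tool goes at most 41.7 mm and 7.16 degrees, less where a joint would pass 70% of its speed; a pose out of reach is approached as far as the arm can. A call with a gripper value outside its range is refused whole. "fingers" is the opening in per cent of the stroke, from 0 (shut) to 100 (fully open), set as the call begins (left out, the last holds). The fingers move at their own pace and stop on an object; "squeeze" is the grip in N (left out, the last holds). Time passes only in rows, so rows that do not move let the fingers close. It gives the time, the measured TCP pose, the force, the opening and the grip force at its end, in the units of the state.
- r.read_state(): the state, without advancing time (a new reading comes with each control period).
- r.camera(name): name is "scene" or "top" or "wrist"; returns the picture (480x640x3 uint8, red, green, blue); there is no depth.
- r.camera_info(name): a dict with "fx", "fy", "cx", "cy" (pixels), "origin" and "attitude" of the camera in the world. Camera axes: x right, y up, looking along -z (the intrinsics and any distortion apply to the point x, -y, -z); pixel columns grow to the right and rows downward; lengths in m; the calibration is good to about 2 mm. A picture is of the moment at which its call begins: read the wrist's pose just before it. camera_info takes no time and is no camera call; for the wrist camera it gives the pose at the moment of the call.
- r.close_job(): hands the job in; it is judged then, once.
The state is a dict: "time": time; "joint_positions": joint angles; "joint_vel": joint speeds; "joint_torque": joint torques, N m; "ee_pos": TCP position; "eef_rot": TCP orientation; "ft_force": force on the tool from outside, world axes, zero at the start; "torque": the same for the moment, N m; "width": finger opening in m; "grip_force": force on a finger pad.
Only numpy, scipy, OpenCV 4.12 (cv2) and the standard library are available. Lean on these libraries where they do the work, as an engineer would, in place of code of your own. Each camera call takes 0.05 s, during which the arm holds its last target. There are 200 camera calls.

TASK

The plates are loaded: push the open door of the gas-flush cabinet shut until it seats on its catch, and only then take the upright grip of the sprung flush slide on the cabinet's roof and draw it out towards the door side until its pointer is level with the set marker on the scale beside it. The slide springs back if let go, so finish while still holding it at the marker, with the door shut. Do not shift the set marker, and leave the dishes, vials, jar, pen, rack and dish carrier where they are.

Things in the scene. Friction and masses are not known exactly. Their poses are not given: they have to be found in the camera images.
- cabinet: white gas-flush cabinet for plates, fixed on the bench, 260 deep (x), 280 wide (y), flat roof 215 mm up. Origin: centre of its underside, on the bench; x axis from the door side (facing the robot) to the back, y to the hinge side, z up. On the roof: the flush slide, behind it (from x = -10 mm back) its valve block and gauge, up to 60 mm high, and beside it (+y) the scale rail
- door (a joint): door angle, rad: 0 shut, grows as the free edge swings out to the robot about the upright hinge at the cabinet's front left (+y) edge. Stays where left. A sprung ball catch resists over the last 0.07 rad: about 5 N at the free edge passes its top at 0.025 rad, then it draws the door to 0 and keeps it; short of that the door is pushed back open
- door_hinge (a point): point on the upright hinge line, level with the door's top edge, 213 mm above the bench. The panel is 280 wide, 201 high, 18 thick (mm); its outer face lies 20 mm from the hinge line, on the outside (-x when shut)
- door_face (a point): point to push: on the door's outer face, 215 mm from the hinge line, 65 mm in from the free edge, 35 mm below the top edge; swings with the door, its x axis is the panel's normal pointing inward. A vertical bar handle stands 35 mm off this face, 22 mm from the free edge, its top over 60 mm below the door's top edge
- slide (a joint): how far the flush slide is drawn out, m: 0 home, 0.055 at its end stop; moves along the cabinet's -x. A spring pulls it home: about 4 N at 0 and 0.18 N more per mm (10 N at 33 mm)
- slide_grip (a point): place to grip: middle in x and y of the slide's upright black grip, a rounded block 17 thick (x), 44 wide (y), its top 62 mm above the roof; this point is 42 mm above the roof. Behind it (+x) the 18 mm wide slide bar, its top 12 mm above the roof, runs to the valve block about 60 mm away (slide home); nothing stands in front of the grip
- slide_pointer (a point): tip of the pointer, a 5 mm wide steel finger from the foot of the grip sideways (+y) to the scale rail, 48 mm from the grip's middle and level with it in x; moves with the slide
- marker_line (a point): index line of the set marker, a 10 mm wide dark clip with a brass thumbscrew, clamped on the aluminium scale rail, up to 26 mm above the roof. The point is on its side facing the pointer. The slide is at the marker when slide_pointer and marker_line have the same x in the cabinet's frame. Held by friction, the clip can be knocked along the rail
- dish_low: lower of two stacked dishes, 90 mm across, 16 mm high, on the bench to the right in front of the cabinet; origin under its centre
- dish_up: upper dish of that stack, same size, origin under its centre
- rack: tube rack with capped tubes, 108 x 156 mm, 98 mm high, on the bench to the left in front of the cabinet; origin under its centre
- vial_a: amber vial with a white cap, 29 mm across, 56 mm high, on the bench right of the cabinet; origin under its centre
- vial_b: clear vial with a black cap, 29 mm across, 56 mm high, also right of the cabinet; origin under its centre
- jar: screw-cap jar, 48 mm across, 70 mm high, standing on the right half of the cabinet's roof; origin under its centre
- pen: marker pen, 135 mm long, 12 mm thick, lying on a worksheet left in front; origin under its centre, x along it
- carrier: wire carrier with six dishes, 100 x 100 mm, 127 mm high, inside the cabinet; origin under its centre

How it is judged:
On the way, in this order (a step that is already met when the one before it is completed fails the run):
1. the door is shut on its catch (within 0.012 rad) with the flush slide still home (within 5 mm) (value of joint door below 0.012 rad and value of joint slide below 0.005 m), for 0.3 s.
2. with the door shut, the slide is drawn out by the fingers until its pointer is within 5 mm of the marker's line (value of joint door below 0.012 rad and x of slide_pointer in the frame of marker_line between -0.005 and 0.005 m and contact force between the fingers and slide above 3 N), for 0.3 s.
At the end, for the whole second after the job is handed in: The door is seated on its catch (within 0.012 rad of shut); the slide stands still with its pointer within 5 mm of the set marker's line along the slide's travel, held there against its spring by the fingers (more than 3 N on it); the marker is within 4 mm of where it was (all of step 2 and velocity of joint slide between -0.01 and 0.01 m/s and distance of marker_line from where it was at the start of the episode below 0.004 m); the arm keeps its last pose, push and grip.
It fails at once if the slide is drawn more than 8 mm while the door is open (value of joint slide above 0.008 m and value of joint door above 0.05 rad).
It fails at once if the set marker is shifted by more than 4 mm (distance of marker_line from where it was at the start of the episode above 0.004 m).
It fails at once if a bystander is shifted by more than 25 mm or knocked over (distance of any of dish_low, dish_up, rack, vial_a, vial_b, jar, pen, carrier from where it was at the start of the episode above 0.025 m or angle between any of dish_low, dish_up, rack, vial_a, vial_b, jar, pen, carrier's own z axis and vertical above 0.5 rad).
It also fails if it takes over 53 s, if anything falls off the work surface, if the arm or the gripper's body presses on something with over 40 N, if the wrist force passes 120 N, or if a joint passes its speed limit or range.

## Working session

There is one attempt and no reset: what is moved stays moved. The work goes in short steps, Python scripts to look and compute and a tool call to move; the robot and the scene stay as the last step left them, time stands still between calls to the robot, and variables do not carry over. Pictures are saved under pics/ and viewed, at most 10 in all, crops included, and the job is handed in when it is done.

Besides the shell and the picture viewer there is one more tool, called after "Call:" by a JSON object that holds its "name" and its "arguments". arm_command: Moves the arm, as the interface text tells. Its arguments: {"type":"object","properties":{"moves":{"type":"array"},"fingers":{"type":"number"},"squeeze":{"type":"number"}},"required":["moves"]}

```bash
mkdir -p pics
python3 - <<'E'
from bench import r
import cv2
for n in("scene","top"):
    i=r.camera(n); cv2.imwrite(f"pics/{n}0.png",i[:,:,::-1]); print(n,r.camera_info(n))
s=r.read_state(); print(s["time"],s["ee_pos"],s["eef_rot"],s["width"])
E
```

```text
scene {'fx': 433.16622116700205, 'fy': 433.16622116700205, 'cx': 311.21792241373754, 'cy': 247.53368962997507, 'origin': array([0.07729832, 0.28656487, 0.92509113]), 'attitude': array([-0.15971953,  0.25482649,  0.81633703, -0.49309937])}
top {'fx': 616.84231478793, 'fy': 616.84231478793, 'cx': 313.1687342123001, 'cy': 233.20247722432293, 'origin': array([0.33423108, 0.03150638, 1.67083711]), 'attitude': array([ 0.05123854, -0.04796164, -0.70254181,  0.70817322])}
0.1 [ 0.22868461 -0.58128777  0.22183695] [ 9.82489063e-01  1.86319195e-01 -1.37934338e-04 -6.15584305e-04] 0.08717200136485438
```

View pics/scene0.png

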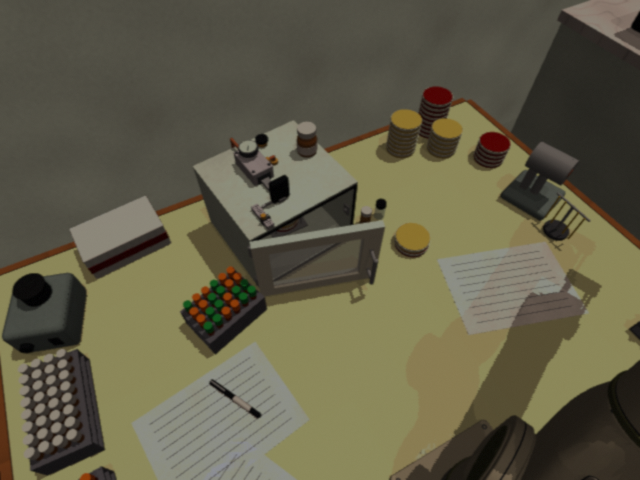

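View pics/top0.png

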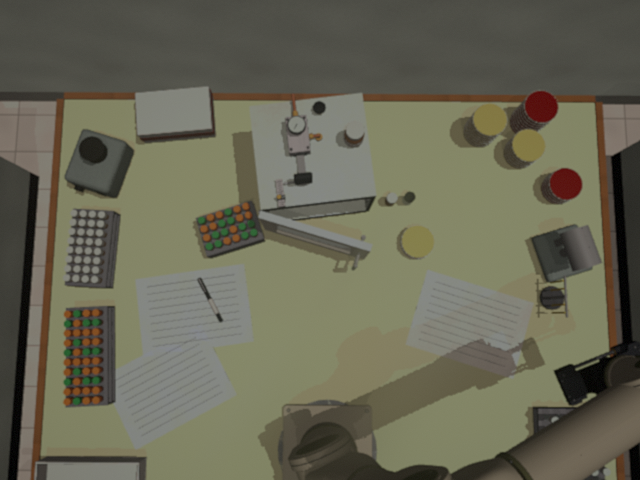

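Run:
```python
import cv2
a=cv2.imread("pics/top0.png")[90:275,245:385]; b=cv2.imread("pics/scene0.png")[110:305,185:395]
cv2.imwrite("pics/tc.png",cv2.convertScaleAbs(cv2.resize(a[:,:],None,fx=3.2,fy=3.2,interpolation=2),alpha=1.5))
cv2.imwrite("pics/sc.png",cv2.convertScaleAbs(cv2.resize(b,None,fx=3,fy=3,interpolation=2),alpha=1.5))
```

```text
(no output)
```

View pics/tc.png

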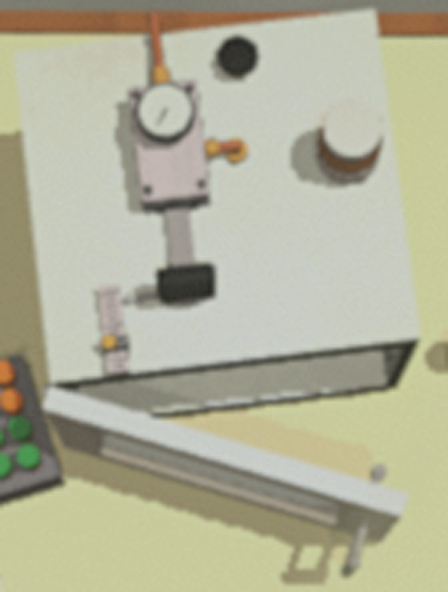

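View pics/sc.png

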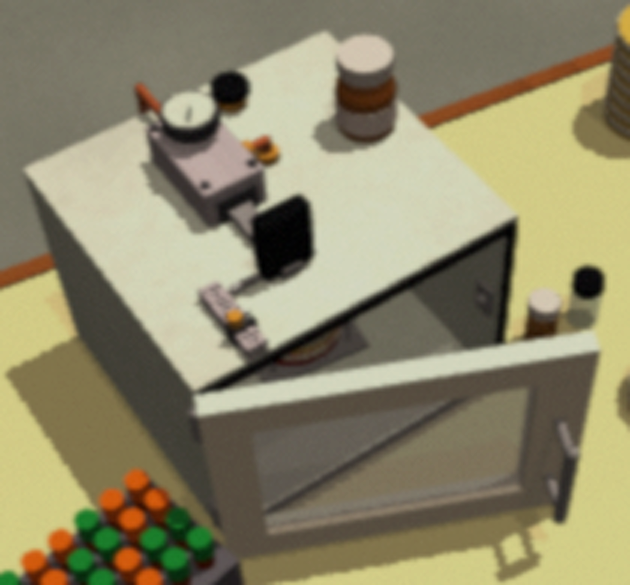

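```bash
cat > h.py <<'E'
import numpy as np
from scipy.spatial.transform import Rotation as R
def ray(ci,u,v):
    d=R.from_quat(ci["attitude"]).apply([(u-ci["cx"])/ci["fx"],-(v-ci["cy"])/ci["fy"],-1]); return ci["origin"],d
def atz(ci,u,v,z):
    o,d=ray(ci,u,v); return o+d*(z-o[2])/d[2]
E
python3 - <<'E'
from bench import r
from h import *
np.set_printoptions(precision=4,suppress=True)
t,s=r.camera_info("top"),r.camera_info("scene")
T=lambda x,y,z:atz(t,245+x/3.2,90+y/3.2,z)
S=lambda x,y,z:atz(s,185+x/3,110+y/3,z)
for n,a,b,z in [("BL",(16,50),(25,170),.215),("BR",(376,10),(325,32),.215),("FR",(416,342),(515,222),.215),("FL",(50,386),(200,390),.215),
 ("grip",(188,280),(285,232),.277),("pointer",(126,301),(236,288),.225),("marker",(110,343),(238,318),.24),
 ("doorHin",(48,387),(197,397),.213),("doorHout",(44,408),(197,415),.213),("doorFin",(407,493),(595,335),.213),("doorFout",(396,515),(598,350),.213)]:
    print(n,T(*a,z),S(*b,z))
st=r.read_state(); w=r.camera_info("wrist"); q=R.from_quat(st["eef_rot"])
print("wrist in tool",q.inv().apply(w["origin"]-st["ee_pos"]),(q.inv()*R.from_quat(w["attitude"])).as_matrix(),w["fx"]); print("tool axes",q.as_matrix())
E
```

```text
BL [0.8553 0.1969 0.215 ] [0.8511 0.1975 0.215 ]
BR [ 0.8892 -0.0794  0.215 ] [ 0.8882 -0.0783  0.215 ]
FR [ 0.6293 -0.1087  0.215 ] [ 0.6269 -0.1069  0.215 ]
FL [0.5936 0.1655 0.215 ] [0.5944 0.1606 0.215 ]
grip [0.6611 0.0616 0.277 ] [0.644 0.069 0.277]
pointer [0.6569 0.109  0.225 ] [0.6574 0.1049 0.225 ]
marker [0.6218 0.1195 0.24  ] [0.6199 0.1184 0.24  ]
doorHin [0.5932 0.1672 0.213 ] [0.5914 0.1643 0.213 ]
doorHout [0.5772 0.1699 0.213 ] [0.5777 0.1701 0.213 ]
doorFin [ 0.5152 -0.1015  0.213 ] [ 0.5104 -0.1019  0.213 ]
doorFout [ 0.4987 -0.0933  0.213 ] [ 0.4983 -0.0965  0.213 ]
wrist in tool [ 0.0782  0.0004 -0.1619] [[ 0.0001  0.9594  0.282 ]
 [ 1.     -0.     -0.0001]
 [-0.0001  0.282  -0.9594]] 432.8666787768595
tool axes [[ 0.9306  0.3661 -0.0005]
 [ 0.3661 -0.9306  0.0012]
 [-0.     -0.0013 -1.    ]]
```

The pictures show the cabinet yawed about 7° with the door about 0.41 rad open. In the enlarged top crop the hinge corner is at (48,387) and the door's free edge at (400,505). The grip is at (188,280), the pointer tip at (126,301) and the clip at (110,343). I'm moving in front of the door with the fingers shut.

Call:
{"name": "arm_command", "arguments": {"moves": [2.5,-2.7,0,0,2.5,-2.7,0,0,2.5,-2.7,0,0,2.5,-2.7,0,0,2.5,-2.7,0,0,2.5,-2.7,0,0,2.5,-2.7,0,0,2.5,-2.7,0,0,2.5,-2.7,0,0,2.5,-2.7,0,0,2.5,-2.7,0,0,2.5,-2.7,0,0], "fingers": 0, "squeeze": 30}}

```text
time: 1.1
ee_pos: [0.3895, -0.1685, 0.2224]
eef_rot: [0.983, 0.186, -0.0, 0.0]
ft_force: [-0.1, -0.6, -0.3]
width: 0.0154
grip_force: 0.0
```

Call:
{"name": "arm_command", "arguments": {"moves": [2.5,-2.7,0,0,2.5,-2.7,0,0,2.5,-2.7,0,0,2.0,-2.7,0.5,0,0,0,1,5,0,0,1,5,0,0,1,4.5,0,0,0,0]}}

```text
time: 1.77
ee_pos: [0.4371, -0.0349, 0.1857]
eef_rot: [0.998, 0.059, -0.001, -0.0]
ft_force: [-0.6, -1.0, -0.5]
width: 0.0005
grip_force: 0.0
```

```bash
cat >> h.py <<'E'
def show(r):
    s=r.read_state(); x=R.from_quat(s["eef_rot"]).as_matrix()
    print(round(s["time"],2),s["ee_pos"].round(4),"yaw",np.degrees(np.arctan2(x[1,0],x[0,0])).round(2),"q",np.round(s["joint_positions"],2),"F",np.round(s["ft_force"],1),s["width"],s["grip_force"]); return s
E
python3 -c "
from bench import r
from h import *
show(r)"
```

```text
1.77 [ 0.4371 -0.0349  0.1857] yaw 6.78 q [ 0.64 -0.02 -0.65  1.94 -0.02  1.22 -1.45] F [-0.6 -1.  -0.5] 0.0005066105275842992 0.0
```

Call:
{"name": "arm_command", "arguments": {"moves": [2,0.3,0,0,2,0.4,0,0,1,0.3,0,0,1,0.3,0,0,1,0.3,0,0,1,0.3,0,0,1,0.3,0,0,1,0.3,0,0,1,0.2,0,0,1,0.2,0,0,0.8,0.2,0,0,0.7,0.1,0,0]}}

```text
time: 2.77
ee_pos: [0.5767, -0.0508, 0.1877]
eef_rot: [0.998, 0.061, -0.0, 0.0]
ft_force: [-0.4, 0.4, 0.2]
width: 0.0007
grip_force: 0.0
```

Call:
{"name": "arm_command", "arguments": {"moves": [0.5,0.1,0,0,0.5,0,0,0,0.3,0,0,0]}}

```text
time: 3.02
ee_pos: [0.5893, -0.0502, 0.1875]
eef_rot: [0.998, 0.061, -0.0, 0.0]
ft_force: [0.6, 0.5, 0.5]
width: 0.0004
grip_force: 0.0
```

Call:
{"name": "arm_command", "arguments": {"moves": [0.3,0,0,0,0.3,0,0,0,0,0,0,0]}}

```text
time: 3.27
ee_pos: [0.5939, -0.0491, 0.1875]
eef_rot: [0.998, 0.061, -0.002, 0.0]
ft_force: [-9.5, -1.1, 5.0]
width: 0.0003
grip_force: 4.7
```

Run:
```python
from bench import r
from h import *
import cv2
show(r)
a=r.camera("scene")[110:305,185:395]; b=r.camera("wrist")
cv2.imwrite("pics/s2.png",cv2.convertScaleAbs(cv2.resize(a,None,fx=3,fy=3,interpolation=2),alpha=1.5)[:,:,::-1])
```

```text
3.27 [ 0.5939 -0.0491  0.1875] yaw 7.0 q [ 0.51  0.36 -0.63  1.56  0.22  1.3  -1.6 ] F [-9.5 -1.1  5. ] 0.000303859814515704 4.657634999603033
```

View pics/s2.png

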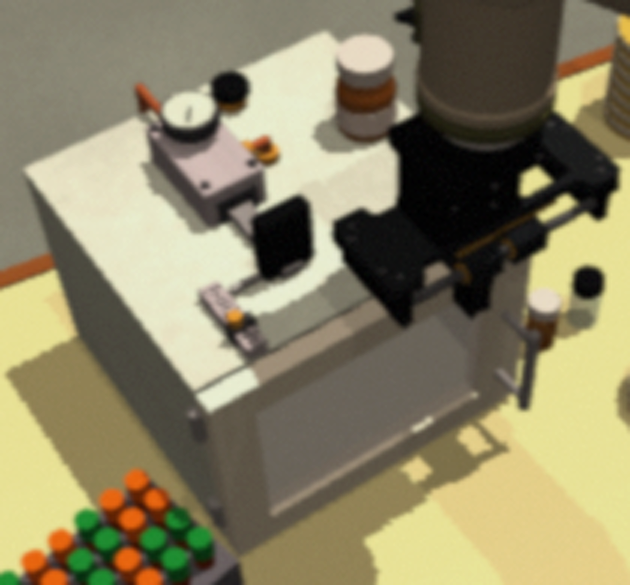

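The picture shows the door panel flush with the front, with the front edge running (205,395) to (440,260). I'll press a bit more to be sure it seats.

Call:
{"name": "arm_command", "arguments": {"moves": [0.3,0,0,0,0.3,0,0,0,0,0,0,0,0,0,0,0]}}

```text
time: 3.7
ee_pos: [0.5941, -0.0491, 0.1874]
eef_rot: [0.998, 0.061, -0.008, 0.001]
ft_force: [-42.9, -3.0, 25.9]
width: 0.0006
grip_force: 21.6
```

Call:
{"name": "arm_command", "arguments": {"moves": [-1,0,0,0,-2,0,0,0,-3,0,0,0,0,0,-3.5,0,0,0,-3.5,0,0,0,-3.5,0,0,0,-3.5,0,3.3,-2.5,0,0,3.3,-2.5,0,0,3.3,-2.5,0,0,3.3,-2.5,0,0,0,0,0,-7], "fingers": 60}}

```text
time: 4.7
ee_pos: [0.6623, 0.0682, 0.3241]
eef_rot: [0.992, 0.124, -0.002, -0.003]
ft_force: [-0.3, 0.8, -0.5]
width: 0.0521
grip_force: 0.0
```

Call:
{"name": "arm_command", "arguments": {"moves": [0,0,0,-7,0,0,0,-7,0,0,0,-7,0,0,0,-7,0,0,0,-7,0,0,0,-7,0,0,0,-7,0,0,0,-7,0,0,0,-7,0,0,0,-7,0,0,0,-7,0,0,0,-6]}}

```text
time: 5.7
ee_pos: [0.6605, 0.0599, 0.3277]
eef_rot: [0.66, 0.751, 0.0, 0.0]
ft_force: [-0.3, 0.1, 0.6]
width: 0.0527
grip_force: 0.0
```

Call:
{"name": "arm_command", "arguments": {"moves": [0,0,0,0,0,0,0,0]}}

```text
time: 5.87
ee_pos: [0.6605, 0.0598, 0.3275]
eef_rot: [0.664, 0.748, 0.0, -0.0]
ft_force: [-0.4, -0.9, 0.5]
width: 0.052
grip_force: 0.0
```

Run:
```python
from bench import r
from h import *
import cv2,pickle
show(r)
ci=r.camera_info("wrist"); b=r.camera("wrist"); pickle.dump(ci,open("w3.pkl","wb"))
cv2.imwrite("pics/w3.png",cv2.convertScaleAbs(b,alpha=1.5)[:,:,::-1])
```

```text
5.87 [0.6605 0.0598 0.3275] yaw 96.79 q [ 0.42  0.54 -0.95  1.12  0.44  1.67 -0.29] F [-0.4 -0.9  0.5] 0.05204251451019662 0.0
```

View pics/w3.png

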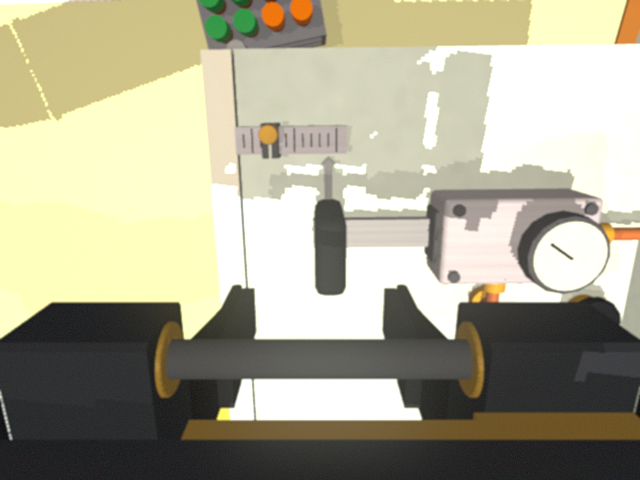

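```bash
python3 - <<'E'
from h import *
import pickle
ci=pickle.load(open("w3.pkl","rb")); p=np.array([.6605,.0598,0])
a=np.radians(97.0); tx=np.array([np.cos(a),np.sin(a)]); ty=np.array([np.sin(a),-np.cos(a)])
for n,u,v,z in [("grip",330,246,.277),("ptr",328,160,.222),("ptr",328,160,.23),("mk",270,150,.222),("mk",270,150,.23),("mk",270,157,.235),("gauge",570,200,.275)]:
    w=atz(ci,u,v,z); d=(w-p)[:2]; print(n,z,w.round(4),"tool x,y cm",(d@tx*100).round(2),(d@ty*100).round(2))
E
python3 - <<'E'
import cv2
b=cv2.imread("pics/w3.png")[110:220,220:360]
cv2.imwrite("pics/w3c.png",cv2.resize(b,None,fx=5,fy=5,interpolation=2))
E
```

```text
grip 0.277 [0.6656 0.0719 0.277 ] tool x,y cm 1.14 0.66
ptr 0.222 [0.661  0.1096 0.222 ] tool x,y cm 4.93 0.66
ptr 0.23 [0.6608 0.1104 0.23  ] tool x,y cm 5.02 0.64
mk 0.222 [0.6253 0.1114 0.222 ] tool x,y cm 5.55 -2.86
mk 0.23 [0.6261 0.1121 0.23  ] tool x,y cm 5.61 -2.78
mk 0.235 [0.627  0.1086 0.235 ] tool x,y cm 5.25 -2.73
gauge 0.275 [0.7826 0.1096 0.275 ] tool x,y cm 3.45 12.73
```

View pics/w3c.png

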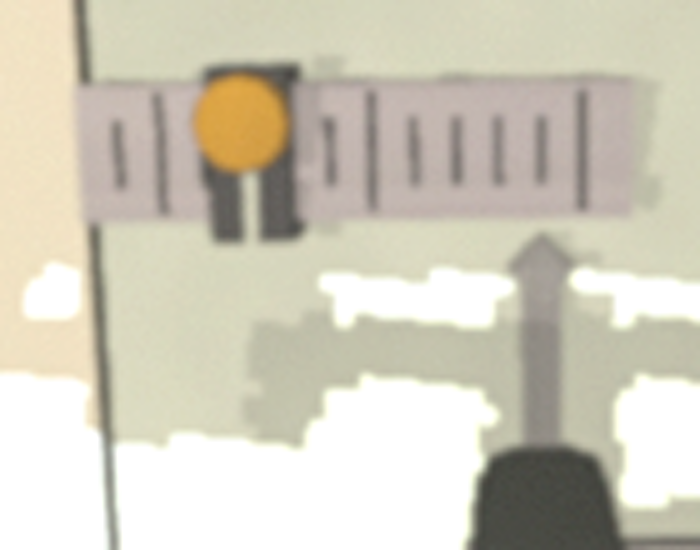

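The close view shows the pointer tip at (328,160), the marker's white line at (270,152) and the grip's top around (330,246). The gap is about 34.7 mm. The door edge looks flush. I'm lowering onto the grip.

Call:
{"name": "arm_command", "arguments": {"moves": [0.4,0.65,0,0,0,0,2,0,0,0,2,0,0,0,2,0,0,0,1.5,0,0,0,1.5,0,0,0,0,0]}}

```text
time: 6.5
ee_pos: [0.6656, 0.0642, 0.2343]
eef_rot: [0.663, 0.748, -0.002, -0.001]
ft_force: [-0.1, -0.5, 0.3]
width: 0.0523
grip_force: 0.0
```

Call:
{"name": "arm_command", "arguments": {"moves": [0,0,0,0,0,0,0,0,0,0,0,0,0,0,0,0,0,0,0,0,0,0,0,0], "fingers": 0, "squeeze": 40}}

```text
time: 7.0
ee_pos: [0.6665, 0.0645, 0.238]
eef_rot: [0.663, 0.749, 0.0, 0.0]
ft_force: [-0.1, 0.2, 1.1]
width: 0.0202
grip_force: 0.0
```

Run:
```python
from bench import r
from h import *
import cv2,pickle
show(r)
ci=r.camera_info("wrist"); b=r.camera("wrist"); pickle.dump(ci,open("w4.pkl","wb"))
cv2.imwrite("pics/w4.png",cv2.convertScaleAbs(b,alpha=1.5)[:,:,::-1])
```

```text
7.0 [0.6665 0.0645 0.238 ] yaw 96.96 q [ 0.44  0.59 -0.94  1.27  0.46  1.51 -0.32] F [-0.1  0.2  1.1] 0.020196742972390404 0.0
```

View pics/w4.png

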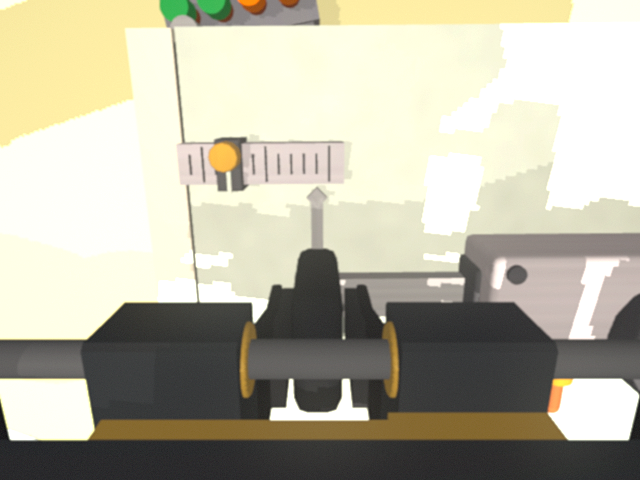

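The fingers straddle the grip. The pointer is at (317,190) and the marker line at (230,182), about 34 mm apart. I'm finishing the grip, then drawing.

Call:
{"name": "arm_command", "arguments": {"moves": [0,0,0,0,0,0,0,0,0,0,0,0,0,0,0,0]}}

```text
time: 7.38
ee_pos: [0.666, 0.0644, 0.2379]
eef_rot: [0.663, 0.749, -0.0, -0.0]
ft_force: [-5.5, -1.8, 4.8]
width: 0.0167
grip_force: 40.0
```

Call:
{"name": "arm_command", "arguments": {"moves": [0,-0.3,0,0,0,-0.4,0,0,0,-0.4,0,0,0,-0.4,0,0,0,-0.4,0,0,0,-0.4,0,0,0,-0.4,0,0,0,-0.4,0,0,0,-0.3,0,0,0,0,0,0,0,0,0,0]}}

```text
time: 8.3
ee_pos: [0.634, 0.0602, 0.238]
eef_rot: [0.663, 0.749, 0.002, 0.001]
ft_force: [9.9, 1.5, -1.4]
width: 0.0171
grip_force: 40.0
```

Run:
```python
from bench import r
from h import *
import cv2,pickle
show(r)
b=r.camera("wrist")[100:300,120:380]
cv2.imwrite("pics/w5.png",cv2.resize(cv2.convertScaleAbs(b,alpha=1.5)[:,:,::-1],None,fx=3,fy=3,interpolation=2))
```

```text
8.3 [0.634  0.0602 0.238 ] yaw 96.95 q [ 0.51  0.51 -0.96  1.37  0.42  1.47 -0.32] F [ 9.9  1.5 -1.4] 0.01706655176213282 40.022008954547346
```

View pics/w5.png

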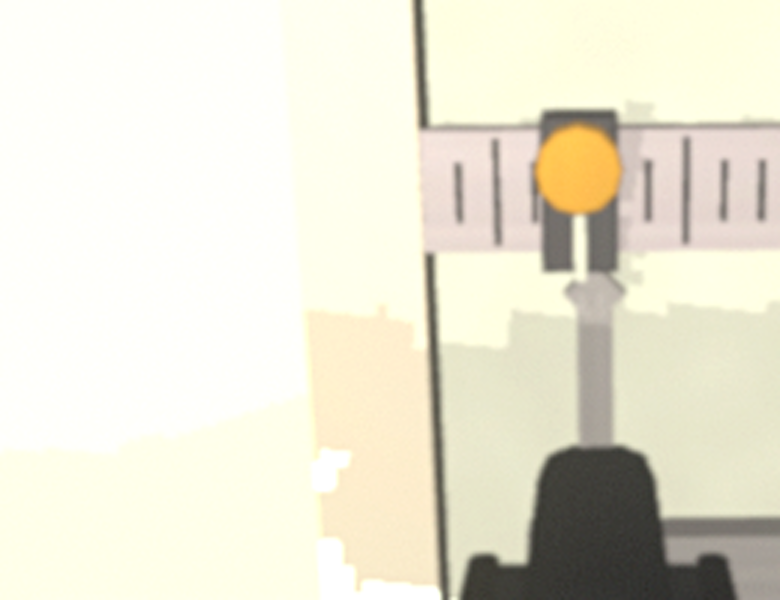

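The pointer is at (595,290) and the marker line at (580,250). A tick is 38 px, so about 2 mm is left.

Call:
{"name": "arm_command", "arguments": {"moves": [0,-0.2,0,0,0,0,0,0,0,0,0,0,0,0,0,0,0,0,0,0,0,0,0,0,0,0,0,0,0,0,0,0]}}

```text
time: 9.02
ee_pos: [0.6322, 0.06, 0.2379]
eef_rot: [0.663, 0.749, 0.002, 0.001]
ft_force: [9.8, 1.4, -1.1]
width: 0.0166
grip_force: 40.0
```

Run:
```python
from bench import r
from h import *
import cv2
show(r)
b=r.camera("wrist")[110:300,200:380]; c=r.camera("scene")[110:305,185:395]
f=lambda i,h:cv2.resize(cv2.convertScaleAbs(i,alpha=1.3)[:,:,::-1],(390,h),interpolation=2)
cv2.imwrite("pics/w6.png",np.hstack([f(b,412),f(c,412)]))
```

```text
9.02 [0.6322 0.06   0.2379] yaw 96.94 q [ 0.51  0.51 -0.97  1.38  0.42  1.46 -0.32] F [ 9.8  1.4 -1.1] 0.01663693466866137 40.02425587037578
```

View pics/w6.png

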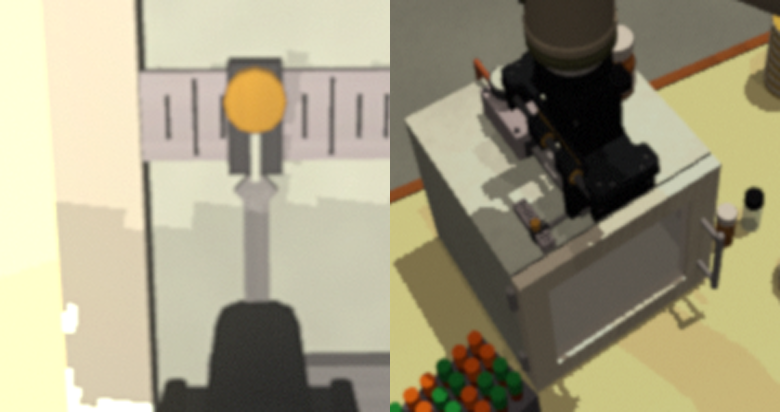

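The pointer at (256,185) lines up with the white line at (256,150). The door is shut and the grip holds at 40 N, so I'm handing in.

```bash
python3 -c "
from bench import r
print(r.close_job())"
```

```text
the job is handed in; nothing more can be done
None
```

I pushed the door shut onto its catch, then drew the flush slide out to the set marker; in the last picture the pointer lines up with the marker line, and the fingers hold the grip at 40 N. The job is handed in, but no verdict came back.

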